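Clamp the end cap of a slide incubation chamber

ROBOT

A 6-joint arm with a two-finger parallel gripper is mounted at the origin on the work surface. World frame = base frame: x ahead of the robot, y to its left, z up, the work surface at z = 0. Lengths are in m, angles in rad, forces in N, time in s.
With the tool pointing down it reaches from about 0.325 to 0.75 m from the base axis. Payload 7.6 kg.
Tool frame: the origin (TCP) lies on the centre line of the jaws, within the pads' length; the fingertips stand 11 mm ahead of it and the grasp point (between the pads) lies 8 mm behind it; z points along the fingers, y is the line along which they close (so a half turn about z gives the same grasp; the last joint's range is limited). The gripper opens to 85 mm and grips with 20 to 120 N. Pads are 22 mm wide; open, the fingers measure 114 mm over their backs; the gripper's body (76 mm by 85 mm) begins 54 mm behind the grasp point. The pads swing forward as they close: fully open they stand 13 mm farther back than shut.
Start: joints at [1.179, 0.052, 1.401, -0, 1.689, -0.07], TCP at [0.166, 0.498, 0.204] pointing down, gripper open.
Joint ranges: [-2.9, 2.9], [-0.91, 2.17], [0.12, 2.37], [-1.06, 4.2], [0.26, 2.73], [-2.93, 2.93]. Speed limits (rad/s): [2.57, 2.57, 3.01, 3.14, 3.14, 3.14].

INTERFACE

Orientations are given as a unit quaternion [w, x, y, z].
In Python, from plant import read_state, get_image, close_job, recognise, silhouettes gives the robot as it stands.
- The arm moves only by the tool drive_tool, never from a script. Its argument "rows" is text: rows parted by semicolons, each of 4 numbers parted by spaces: the shift along the tool's x, y, z in units of 50 mm (1.0 is 50 mm), then the turn about the tool's z in units of 10 degrees (1.0 is 10 degrees). A call has 1 to 5 rows; each row is the pose to reach, as a shift and turn from the pose commanded when the call began, along the tool's axes at that moment; what a row does not reach only later rows make up. A row lasts 1/8 s, in which the tool goes at most 62.5 mm and 10.7 degrees, less where a joint would pass 70% of its speed; a pose out of reach is approached as far as the arm can. A call with a gripper value outside its range is refused whole. "gripper" is the closure, from 0 (fully open) to 1 (shut), set as the call begins (left out, the last holds). The fingers move at their own pace and stop on an object; the grip force is fixed at half the most. Time passes only in rows, so rows that repeat a pose let the fingers close. It gives the time, the measured TCP pose, the force, the opening and the grip force at its end, in the units of the state.
- read_state(): the state, without advancing time (a new reading comes with each control period).
- get_image(name): name is "scene" or "top"; returns a dict with "image" (400x640x3 uint8, red, green, blue), "depth" (400x640 float32, m along the optical axis (not along the pixel's ray), 0 where there is no reading), "fx", "fy", "cx", "cy" (pixels), "camera_from_world" (4x4, takes a point from world to camera coordinates). Camera axes: x right, y down, z forward; pixel columns grow to the right and rows downward; lengths in m; the calibration is good to about 2 mm. A picture is of the moment at which its call begins.
- close_job(): hands the job in; it is judged then, once.
Trained networks look in a picture, given as the dict that the camera call returned (one of the last four; its "shot" number tells which), for a name from the list of things; names that differ only in an ending like _2 or _b are one class to them, and where a whole thing is asked for, a point or a joint stands for the part that bears it (a point fixed in the world has none). Each returns a list of dicts, best first, with "p" (0 to 1); they miss things now and then, are a little off and sometimes report something else, mostly with a low value. They report only what shows in the picture. A call takes as long as a camera call.
- recognise(picture, target): "centre" ([x, y, z] in m, in the coordinates of the camera as it stood for that picture, good to about 4 mm: the middle of the surface that is visible of it).
- silhouettes(picture, target): "mask" (400x640 bool, what is visible of it).
The state is a dict: "t": time; "joint_positions": joint angles; "dq": joint speeds; "tau": joint torques, N m; "tool_pos": TCP position; "tool_rot": TCP orientation; "force": force on the tool from outside, world axes, zero at the start; "wrist_torque": the same for the moment, N m; "finger_gap": finger opening in m; "gripper_force": force on a finger pad.
Only numpy, scipy, OpenCV 4.12 (cv2) and the standard library are available. Lean on these libraries where they do the work, as an engineer would, in place of code of your own. Each camera call takes 0.05 s, during which the arm holds its last target. There are 200 camera calls.

TASK

Clamp the slide incubation chamber's end cap shut with its draw latch: take the hook loop by its red tab, feel its cross bar down into the keeper's slot without pressing hard, and draw it back snug under the keeper's lip. Then let go and push the blue lever over past center until it lies fully home, without forcing it, so that the cap stays drawn in; leave the rack, bottle and beaker where they stand.

Things in the scene. Friction and masses are not known exactly. Their poses are not given: they have to be found in the camera images.
- chamber: White slide incubation chamber, bolted down, draw latch on its roof. Origin: on the bench below the lever pivot, mid-width; x from the lever to the end cap, y along the latch's hinge axes, z up. Housing x -100 to 40 mm, 130 wide, roof z 70; steel pivot cheeks at y +/-24 up to z 100. Grey end cap, open: x 67 to 127, 130 wide, top z 70, black seal between.
- pivot (a point): Lever pivot, 96 mm above the chamber's origin.
- keeper_zone (a point): Moves with the end cap; with the cap open it lies at (87, 0, 96) mm in the chamber's frame. The keeper's true place is NOT measured: its screw sets it so that its lip's edge lies anywhere from 8 mm before to 8 mm beyond this point along the chamber's x (the height is exact).
- end_cap: Grey end cap (60 x 130 x 48 mm), origin at the chamber's origin when open. On it the steel keeper, 26 mm wide (y), flat top at z 105 mm. Along +x: flat land 37 mm long, whose last 3.5 mm are a lip over the slot; slot mouth 9.5 mm; flat land 22 mm. Slot floor z 93 mm: bar axis z 96 when seated, 108 on the lands. Drawn back snug under the lip, the bar's axis is below the lip's edge.
- lever (a joint): Lever angle (rad) about the pivot: 0 upright, growing as it swings over, away from the end cap; home stop 1.77, past center and 0.2 below level; center is about 1.57; -0.9 leans to the cap. Friction 0.035 N m: it stays where left and follows when the hook is moved. Hooked, pushing it over at 60 mm from the pivot takes up to about 10 N, falling to nothing at center.
- loop (a joint): Angle (rad) of the hook loop on the lever, hinged 20 mm from the pivot. lever + loop = tilt of the loop: 0 with its arms level towards the cap, positive with the bar raised. Stiff hinge (0.04 N m): the loop does not drop by itself, keeps its angle to the lever, and so lifts as the lever moves unless the bar is first drawn back snug under the keeper's lip.
- cap_travel (a joint): Travel (m) of the end cap towards the chamber: 0 open, at most 0.027. The seal pushes back with 1.7 N per mm. Clamped it ends at about 0.008 to 0.025, depending on the keeper's setting.
- hook: The hook loop: two flat steel arms (y +/-19 mm, 7 mm high) from the loop hinge to a round cross bar 6 mm thick, 42 mm long, 90 mm from the hinge, with a red tab standing on its middle. Origin at the loop hinge, x along the arms to the bar, y as the chamber's, z along the tab.
- hook_bar (a point): Middle of the axis of the hook's cross bar. Slid along the keeper's land towards the mouth under a light push (4 to 9 N), the bar drops 12 mm where it meets the mouth; then draw it towards the lever until it tugs.
- tab (a point): Grip point on the red tab, 32 mm above the bar's axis (hook frame (90, 0, 32) mm). The tab is 18 mm wide (y: pinch these sides), 10 mm thick (x), its top 43 mm above the bar's axis. It turns between the fingers as the loop tilts.
- handle: Blue lever handle: flat bar 26 mm wide (y), 8 mm thick (x), from 2 to 82 mm from the pivot. Origin on the pivot, z along the lever to its free end, x its face towards the cap when upright.
- lever_end (a point): Point on the lever's middle line 80 mm from the pivot.
- tube_rack: Black perforated tube rack, 85 x 130 x 28 mm, loose; leave it alone. Origin under its centre.
- stain_bottle: Amber bottle, 52 mm diameter, 100 mm tall, loose; leave it alone. Origin under its centre.
- beaker: Clear beaker, 60 mm diameter, 70 mm tall, loose; leave it alone. Origin under its centre.

How it is judged:
On the way:
1. the hook bar is down in the keeper's slot, the lever not yet thrown over (z of hook_bar in the frame of chamber below 0.0995 m and value of joint lever below 1.2 rad), for 0.2 s.
At the end, for the whole second after the job is handed in: The lever is past center and home (lever above 1.66 rad) and at rest, the hook bar is still down in the keeper's slot (axis below 99.5 mm above the bench), the end cap is held drawn in by more than 6 mm, and rack, bottle and beaker stand within 20 mm of where they were (value of joint lever above 1.66 rad and value of joint cap_travel above 0.006 m and z of hook_bar in the frame of chamber below 0.0995 m and velocity of joint lever below 0.1 rad/s and distance of each of tube_rack, stain_bottle, beaker from where it was at the start of the episode below 0.02 m); the robot touches nothing.
It fails at once if the hook is pressed against the keeper or cap with more than 25 N while the cap is still open (drawn in less than 4 mm) (contact force between hook and end_cap above 25 N and value of joint cap_travel below 0.004 m).
It fails at once if the robot pushes on the lever with more than 30 N while throwing it over (lever past 0.8 rad) (contact force between the arm and handle above 30 N and value of joint lever above 0.8 rad).
It fails at once if the rack, bottle or beaker is pushed more than 20 mm or tipped (distance of any of tube_rack, stain_bottle, beaker from where it was at the start of the episode above 0.02 m or angle between any of tube_rack, stain_bottle, beaker's own z axis and vertical above 0.4 rad).
It also fails if it takes over 72 s, if anything falls off the work surface, if the arm or the gripper's body presses on something with over 40 N, if the wrist force passes 120 N, or if a joint passes its speed limit or range.

## Working session

There is one attempt and no reset: what is moved stays moved. The work goes in short steps, Python scripts to look and compute and a tool call to move; the robot and the scene stay as the last step left them, time stands still between calls to the robot, and variables do not carry over. Pictures are saved under pics/ and viewed, at most 10 in all, crops included, and the job is handed in when it is done.

Besides the shell and the picture viewer there is one more tool, called after ">>>" as name(argument=value, ...), one argument or row to a line, values as JSON. drive_tool: Moves the arm, as the interface text tells. Its arguments: {"type":"object","properties":{"rows":{"type":"string"},"gripper":{"type":"number"}},"required":["rows"]}

```bash
mkdir -p pics; ls
cat > h.py <<'E'
import numpy as np, cv2
from plant import *
def w(pic,c):
    T=np.linalg.inv(pic["camera_from_world"]); return T[:3,:3]@np.array(c)+T[:3,3]
def cloud(pic,mask):
    v,u=np.nonzero(mask&(pic["depth"]>0)); d=pic["depth"][v,u]
    P=np.c_[(u-pic["cx"])/pic["fx"]*d,(v-pic["cy"])/pic["fy"]*d,d]
    T=np.linalg.inv(pic["camera_from_world"]); return P@T[:3,:3].T+T[:3,3]
def px(pic,p):
    c=pic["camera_from_world"]@np.r_[p,1]; return pic["fx"]*c[0]/c[2]+pic["cx"],pic["fy"]*c[1]/c[2]+pic["cy"]
E
python3 - <<'E'
from h import *
np.set_printoptions(precision=4,suppress=True)
ims=[]
for n in("scene","top"):
    p=get_image(n); ims.append(p["image"])
    for t in("chamber","end_cap","hook","tab","handle","lever_end","hook_bar","keeper_zone","pivot","tube_rack","stain_bottle","beaker"):
        r=recognise(p,t)
        print(n,t,[(w(p,x["centre"]).round(4),round(x["p"],2)) for x in r[:2]])
    cv2.imwrite(f"pics/{n}0.png",p["image"][:,:,::-1])
s=read_state();print(s)
E
```

```text
pics
scene chamber [(array([ 0.5983, -0.0866,  0.0696]), 0.85), (array([ 0.4302, -0.2187,  0.0592]), 0.74)]
scene end_cap [(array([ 0.626 , -0.0995,  0.072 ]), 0.69)]
scene hook [(array([ 0.5977, -0.0864,  0.1293]), 0.62)]
scene tab [(array([ 0.5973, -0.0867,  0.1323]), 0.68)]
scene handle [(array([ 0.5168, -0.0629,  0.1347]), 0.75)]
scene lever_end [(array([ 0.5198, -0.0613,  0.1325]), 0.81)]
scene hook_bar [(array([ 0.5952, -0.0903,  0.1312]), 0.75), (array([ 0.5626, -0.2282,  0.0494]), 0.5)]
scene keeper_zone [(array([ 0.515 , -0.0621,  0.136 ]), 0.16)]
scene pivot [(array([ 0.5988, -0.0888,  0.0654]), 0.65)]
scene tube_rack [(array([0.5686, 0.1028, 0.024 ]), 0.73), (array([ 0.598 , -0.0883,  0.0693]), 0.42)]
scene stain_bottle [(array([ 0.4299, -0.2161,  0.0593]), 0.66)]
scene beaker [(array([ 0.5627, -0.2315,  0.0487]), 0.64)]
top chamber [(array([ 0.5169, -0.0611,  0.0695]), 0.7)]
top end_cap [(array([ 0.5982, -0.0882,  0.0697]), 0.82), (array([ 0.5781, -0.0828,  0.1224]), 0.73)]
top hook []
top tab [(array([ 0.4105, -0.1976,  0.066 ]), 0.7), (array([ 0.5755, -0.0822,  0.1217])
[... 435 characters left out ...]
.89), (array([ 0.5249, -0.0633,  0.1243]), 0.62)]
top stain_bottle [(array([ 0.4101, -0.1964,  0.066 ]), 0.71)]
top beaker [(array([ 0.5596, -0.2326,  0.0364]), 0.65), (array([ 0.5259, -0.0623,  0.1237]), 0.31)]
{'t': 1.3, 'joint_positions': array([ 1.1787,  0.0522,  1.4007,  0.    ,  1.6886, -0.0703]), 'dq': array([ 0.0002, -0.0006, -0.0001,  0.0007,  0.0016, -0.001 ]), 'tau': array([ -0.0014, -38.1538, -36.031 ,  -0.0001,   0.0002,  -0.    ]), 'tool_pos': array([0.166 , 0.4981, 0.2037]), 'tool_rot': array([0.    , 0.1602, 0.9871, 0.0001]), 'force': array([-0.1837,  0.321 ,  0.6427]), 'wrist_torque': array([ 0.0509, -0.0312,  0.0632]), 'gripper_force': 0.0, 'finger_gap': 0.0853026816911721}
```

View pics/scene0.png

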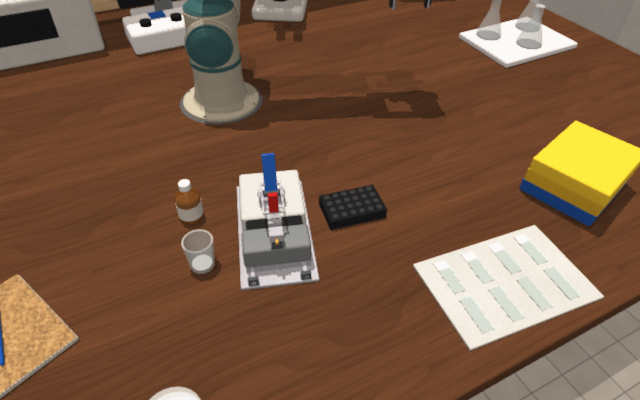

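View pics/top0.png

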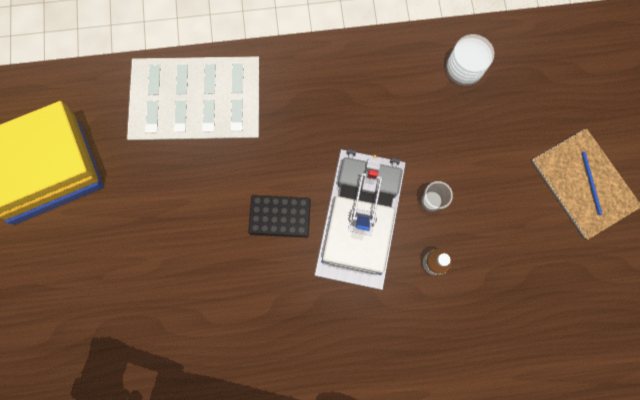

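The scene view shows the blue lever upright-ish at (270,172), the red tab at (273,203), and the grey cap with its keeper at (277,235). In the top view the tab is at (373,173) and the lever at (363,222), with the chamber axis pointing up and slightly right. Next I'll fit the chamber frame from depth.

Run:
```python
from h import *
np.set_printoptions(precision=4,suppress=True)
for n in("scene","top"):
    p=get_image(n); im=p["image"].astype(int); all_=cloud(p,np.ones((400,640),bool))
    np.savez(f"{n}.npz",image=p["image"],depth=p["depth"],K=[p["fx"],p["fy"],p["cx"],p["cy"]],T=p["camera_from_world"])
    near=(all_[:,0]>.35)&(all_[:,0]<.75)&(abs(all_[:,1]+.08)<.13)
    A=all_[near]; r=A[abs(A[:,2]-.07)<.004]
    r=r[(r[:,1]>-.19)]
    q=cv2.minAreaRect((r[:,:2]*1000).astype(np.float32)); print(n,"roof",len(r),q,cv2.boxPoints(q).tolist())
    R,G,B=im[...,0],im[...,1],im[...,2]
    for nm,m in(("red",(R>110)&(G<50)&(B<50)),("blue",(B>90)&(R<60)&(G<100))):
        c=cloud(p,m); k=(c[:,0]>.4)&(c[:,0]<.75)&(abs(c[:,1]+.08)<.1)&(c[:,2]>.075); c=c[k]
        print(nm,len(c),c.mean(0),c.min(0),c.max(0))
        if nm=="blue": print(c[np.argsort(c[:,2])][::max(1,len(c)//10)])
    print("cam",np.linalg.inv(p["camera_from_world"])[:3,3])
```

```text
scene roof 3336 ((519.3621826171875, -109.90885925292969), (218.09544372558594, 229.7051239013672), 71.62342071533203) [[375.9880065917969, -177.1871337890625], [593.9793701171875, -249.60421752929688], [662.736328125, -42.630584716796875], [444.7449951171875, 29.7864990234375]]
red 161 [ 0.5982 -0.0885  0.1482] [ 0.5121 -0.0975  0.0755] [ 0.6038 -0.0465  0.1674]
blue 434 [ 0.5063 -0.0577  0.1384] [ 0.4882 -0.0736  0.1018] [ 0.5242 -0.0413  0.1733]
[[ 0.5212 -0.0579  0.1018]
 [ 0.5214 -0.0575  0.1099]
 [ 0.5147 -0.065   0.1183]
 [ 0.5161 -0.0522  0.1251]
 [ 0.5117 -0.0521  0.1321]
 [ 0.5054 -0.0554  0.1391]
 [ 0.5055 -0.0508  0.1452]
 [ 0.502  -0.0553  0.152 ]
 [ 0.4992 -0.0431  0.1582]
 [ 0.4953 -0.0559  0.1651]
 [ 0.4942 -0.055   0.1715]]
cam [ 1.2247 -0.3214  0.7904]
top roof 4423 ((518.183349609375, -109.28990173339844), (220.44586181640625, 225.8916015625), 71.75589752197266) [[376.40814208984375, -178.61257934570312], [590.9444580078125, -249.33157348632812], [659.9585571289062, -39.96722412109375], [445.4222412109375, 30.75177001953125]]
red 6 [ 0.5906 -0.085   0.1482] [ 0.5892 -0.0896  0.1441] [ 0.5919 -0.0798  0.1523]
blue 6 [ 0.5087 -0.0586  0.1311] [ 0.4987 -0.0624  0.1205] [ 0.5163 -0.0519  0.1534]
[[ 0.5163 -0.0519  0.1205]
 [ 0.5133 -0.0595  0.1207]
 [ 0.513  -0.0614  0.1209]
 [ 0.5073 -0.0618  0.131 ]
 [ 0.5038 -0.0624  0.1403]
 [ 0.4987 -0.0548  0.1534]]
cam [0.3626 0.0417 1.1058]
```

```bash
cat >> h.py <<'E'
def load(n):
    d=np.load(n+".npz"); k=d["K"]
    return dict(image=d["image"],depth=d["depth"],fx=k[0],fy=k[1],cx=k[2],cy=k[3],camera_from_world=d["T"])
E
python3 - <<'E'
from h import *
np.set_printoptions(precision=4,suppress=True)
yaw=-0.3143
for n in("scene","top"):
    p=load(n); A=cloud(p,np.ones((400,640),bool))
    r=A[(abs(A[:,2]-.07)<.0035)]
    c=np.array([.53,-.064])
    for yaw in (np.radians(71.7-90),):
      for it in range(4):
        ex=np.array([np.cos(yaw),np.sin(yaw)]);ey=np.array([-ex[1],ex[0]])
        l=(r[:,:2]-c)@np.c_[ex,ey]
        s=r[(abs(l[:,1])<.075)&(abs(l[:,0])<.14)]
        q=cv2.minAreaRect((s[:,:2]*1000).astype(np.float32)); 
        c=np.array(q[0])/1000
        a=q[2]; yaw=np.radians(a-90) if a>45 else np.radians(a)
        if abs(yaw+.25)>.5: yaw=-yaw
      ex=np.array([np.cos(yaw),np.sin(yaw)]);ey=np.array([-ex[1],ex[0]])
      l=(s[:,:2]-c)@np.c_[ex,ey]
      # robust edges
      print(n,len(s),q,"yaw",np.degrees(yaw), "pct",np.percentile(l,[.5,2,98,99.5],axis=0).T*1000)
      h=np.histogram(l[:,0],bins=np.arange(-.125,.13,.005)); print(h[0])
      # yaw refine by side edge fits
      for sg in(1,-1):
        pts=[]
        for b in np.arange(-.11,.11,.008):
            m=(l[:,0]>b)&(l[:,0]<b+.008)
            if m.sum()>6: pts.append((b+.004,sg*(sg*l[m,1]).max()))
        pts=np.array(pts); f=np.polyfit(pts[:,0],pts[:,1],1); print("edge",sg,f)
E
```

```text
scene 3183 ((533.2003784179688, -67.93406677246094), (129.16099548339844, 229.67076110839844), 71.47547912597656) yaw -18.524520874023438 pct [[-110.761  -106.3864  111.0949  112.8171]
 [ -63.3737  -61.8035   62.0348   63.8486]]
[  0   0  25  57  68  71  59  73  69  62  60  66  67  62  57  51  55  49
  53  72  60  77  52  70  77  76  80  78  78 114  35  14  12  17  15  14
  68  90 101  95 108 100 106  99 105 118 138 110   0   0]
edge 1 [-0.0135  0.0623]
edge -1 [ 0.0085 -0.0622]
top 4152 ((532.4005737304688, -66.26579284667969), (128.1444091796875, 225.75634765625), 71.16255187988281) yaw -18.837448120117188 pct [[-111.1612 -108.1095  106.9017  110.7406]
 [ -62.8212  -60.3734   60.9241   62.9189]]
[  0   0  42 119 136 126 133 136 124 127 136 123 124 133 129 133 129 118
 109  95  92  77  68  72  85 108 114 112 114  95  17   9   4  10  10   8
  79  84  93  85  88  77  80  99  99  83  86  32   0   0]
edge 1 [-0.011   0.0618]
edge -1 [ 0.0263 -0.0606]
```

```bash
cat >> h.py <<'E'
yaw=np.radians(-18.6); O=np.array([.5200,-.0628,0])
Rc=np.array([[np.cos(yaw),-np.sin(yaw),0],[np.sin(yaw),np.cos(yaw),0],[0,0,1]])
def loc(P): return (np.atleast_2d(P)-O)@Rc*1000
def wld(q): return Rc@(np.array(q)/1000)+O
E
python3 - <<'E'
from h import *
np.set_printoptions(precision=1,suppress=True,linewidth=150)
for n in("scene","top"):
    p=load(n); v,u=np.nonzero(p["depth"]>0); L=loc(cloud(p,np.ones((400,640),bool))); I=p["image"][v,u].astype(int)
    k=(abs(L[:,0])<160)&(abs(L[:,1])<70)
    L,I,v,u=L[k],I[k],v[k],u[k]
    red=(I[:,0]>90)&(I[:,1]<60)&(I[:,2]<60)&(L[:,2]>100)&(L[:,0]>40); print(n,"red",red.sum(),"\n",L[red][::max(1,red.sum()//14)])
    blue=(I[:,2]>90)&(I[:,0]<60)&(L[:,2]>98)&(abs(L[:,1])<15); b=L[blue];print("blue",np.polyfit(b[:,2],b[:,0],1),b[:,1].mean(),b[:,2].max())
    kk=(abs(L[:,1])<10)&(L[:,0]>35)&(L[:,0]<135)&~red&(L[:,2]>65)
    o=np.argsort(L[kk][:,0]); print(np.c_[L[kk],I[kk].mean(1)][o][::max(1,kk.sum()//45)])
    arm=(abs(abs(L[:,1])-19)<4)&(L[:,0]>-10)&(L[:,0]<120)&(L[:,2]>106); a=L[arm]; print("arm",len(a),np.polyfit(a[:,0],a[:,2],1) if len(a)>5 else "")
    x0,y0=px(p,wld([90,0,100])); x0,y0=int(x0),int(y0)
    c=p["image"][y0-40:y0+40,x0-50:x0+50,::-1]; cv2.imwrite(f"pics/c_{n}.png",cv2.resize(c,None,fx=6,fy=6,interpolation=cv2.INTER_CUBIC)); print(x0,y0)
E
```

```text
scene red 169 
 [[ 76.   -5.2 165.4]
 [ 80.4  -1.8 166.6]
 [ 80.9   1.6 164.1]
 [ 82.6   6.8 162.6]
 [ 84.1  -4.3 160.5]
 [ 85.1   1.  158.2]
 [ 84.2   4.5 154.4]
 [ 83.6  -6.6 150.2]
 [ 85.1  -1.4 148.4]
 [ 83.3   4.  143.4]
 [ 87.   -7.3 143.4]
 [ 85.5  -0.1 138.4]
 [ 84.5   7.1 133.8]
 [ 84.2  -0.5 129.4]
 [ 83.1  -4.4 123.6]]
blue [-0.4 46.3] 0.39265154107263506 173.28146789361776
[[ 55.3  -9.  104.7 148.7]
 [ 69.   -0.6 103.6 172. ]
 [ 70.9   5.  104.7 186.3]
 [ 73.3   4.1 164.2 108. ]
 [ 74.7  -8.6 105.1 217. ]
 [ 77.3  -3.  106.9 195. ]
 [ 79.6   6.2 105.1 159.7]
 [ 81.1  -1.5 105.1 143.3]
 [ 82.4  -8.9 141.8 136.3]
 [ 83.   -9.3 134.7 145. ]
 [ 83.5  -4.6 121.4 135. ]
 [ 84.1  -5.5 106.1 113.7]
 [ 84.9  -0.8 124.8  87.3]
 [ 86.2   5.5 103.9 142. ]
 [ 88.    4.9  95.  117.3]
 [ 88.5  -4.5  96.9 117.3]
 [ 89.3  -8.5  92.9 107.3]
 [ 90.2   3.4 105.6 136.3]
 [ 91.5   5.2 106.7 139. ]
 [ 92.3  -2.4 106.  148.7]
 [ 95.5   3.1 108.4 129.7]
 [104.1   2.1 104.1 211. ]
 [105.   -3.5 105.9 181. ]
 [108.1  -9.3 104.6 218.7]
 [110.8  -2.1 106.4 219.3]
 [112.6   8.7 104.  215.3]
 [114.5   
[... 1777 characters left out ...]
.6   0.5 162.2 131.7]
 [ 76.5  -5.1 163.3 124.7]
 [ 77.2  -5.2 103.3 189. ]
 [ 78.1  -0.7 104.4 177.3]
 [ 78.5   9.6 103.  180.7]
 [ 79.5  -2.4 165.2 115.7]
 [ 80.4  -8.9 102.2 156.3]
 [ 81.4   7.8 165.3 107.7]
 [ 96.5   9.9  92.2 105.7]
 [102.1  -5.2  99.1 152.3]
 [102.6  -3.3  96.  148.3]
 [103.3   3.9 103.7 210. ]
 [105.1   2.4 106.3 218.3]
 [106.7  -1.8 103.5 218.3]
 [108.4   2.6 102.  215.7]
 [110.4   1.  103.8 211. ]
 [112.4   5.3 101.3 212. ]
 [113.4  -2.6 103.7 215. ]
 [115.7  -6.2 105.6 215.7]
 [117.1   2.1 102.5 219.3]
 [119.3 -10.  103.4 215. ]
 [120.8  -9.4 105.4 215.3]
 [122.7   5.4 103.5 214.3]
 [124.8  -0.8 100.6 201.3]
 [131.1  -0.4  93.9 166.3]]
arm 205 [  0.1 116.8]
371 173
```

View pics/c_scene.png

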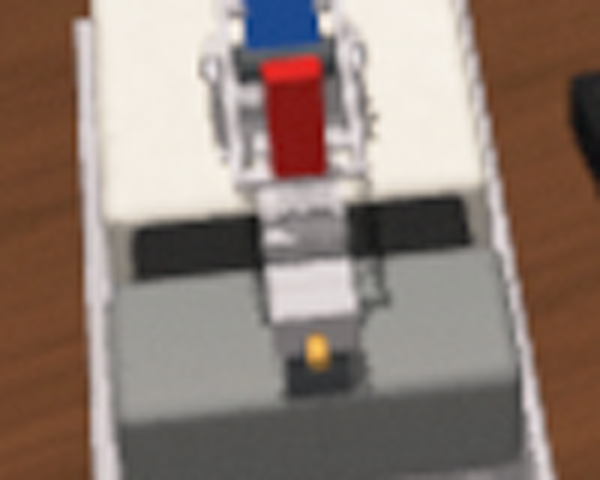

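The crop shows the keeper: near land at y≈190-215, then a darker slot band, then a bright land (265-315). Depth puts the keeper at x≈56 to 124.5 mm, so the lip edge is near 93 mm. The tab stands at x≈79, top z≈166, and the lever is at about 0.4 rad. The tool is already aligned with the chamber, with tool x pointing along −chamber x.

```bash
cat >> h.py <<'E'
from scipy.spatial.transform import Rotation as Ro
def bar2tab(xb,zb):
    "TCP (chamber mm) for bar pose, tab gripped at 32; returns TCP x,z, lever, tilt"
    from scipy.optimize import brentq
    f=lambda l: np.hypot(xb+20*np.sin(l),zb-96-20*np.cos(l))-90
    l=brentq(f,-1.5,1.5); t=np.arctan2(zb-96-20*np.cos(l),xb+20*np.sin(l))
    return xb-32*np.sin(t), zb+32*np.cos(t)-8, l, t
def go(*qs):
    s=read_state(); q=s["tool_rot"]; R=Ro.from_quat([q[1],q[2],q[3],q[0]]).as_matrix()
    print("t",s["t"],"loc",loc(s["tool_pos"])[0].round(1),"F loc",(Rc.T@s["force"]).round(1))
    for c in qs: print(c,"->",(R.T@(wld(c)-s["tool_pos"])/.05).round(3))
E
python3 - <<'E'
from h import *
p=load("scene"); go([79,0,225],[79,0,146.5])
for b in [(82,122),(82,112),(85,112),(97,112),(98,108),(97,96),(93,96),(88,108)]: print(b,np.round(bar2tab(*b),2))
E
```

```text
t 1.4 loc [-514.4  418.7  203.7] F loc [-0.1  0.1  0.3]
[79, 0, 225] -> [-11.844  -8.407  -0.427]
[79, 0, 146.5] -> [-11.844  -8.407   1.143]
(82, 122) [7.9320e+01 1.4589e+02 3.9000e-01 8.0000e-02]
(82, 112) [ 8.2830e+01  1.3599e+02  4.1000e-01 -3.0000e-02]
(85, 112) [ 8.6200e+01  1.3598e+02  2.5000e-01 -4.0000e-02]
(97, 112) [ 9.7970e+01  1.3599e+02 -3.6000e-01 -3.0000e-02]
(98, 108) [ 1.0022e+02  1.3192e+02 -4.2000e-01 -7.0000e-02]
(97, 96) [103.38 119.36  -0.46  -0.2 ]
(93, 96) [ 99.88 119.25  -0.26  -0.22]
(88, 108) [ 9.0820e+01  1.3188e+02  8.0000e-02 -9.0000e-02]
```

>>> drive_tool(
  rows="-1 -0.7 -0.2 0;-2 -1.4 -0.4 0;-3 -2.1 -0.42 0;-4 -2.84 -0.43 0;-5 -3.55 -0.43 0",
  gripper=0.4,
)

```text
t: 2.02
tool_pos: [0.3479, 0.2489, 0.2255]
tool_rot: [0.0, 0.16, 0.987, 0.0]
force: [1.5, 0.5, 0.6]
finger_gap: 0.0515
gripper_force: 0.0
```

>>> drive_tool(
  rows="-1 -0.71 0 0;-2 -1.42 0 0;-3 -2.13 0 0;-4 -2.84 0 0;-5 -3.55 0 0",
)

```text
t: 2.65
tool_pos: [0.5291, 0.0013, 0.2254]
tool_rot: [0.0, 0.16, 0.987, 0.0]
force: [0.6, 0.8, -0.7]
finger_gap: 0.0511
gripper_force: 0.0
```

Run:
```python
from h import *
go([79,0,225],[79,0,146.5]); print(read_state()["finger_gap"])
```

```text
t 2.65 loc [-11.8  63.6 225.4] F loc [ 0.3  0.9 -0.7]
[79, 0, 225] -> [-1.813 -1.277  0.009]
[79, 0, 146.5] -> [-1.812 -1.278  1.579]
0.051064381540248775
```

>>> drive_tool(
  rows="-0.9 -0.65 0 0;-1.83 -1.29 0 0;-1.83 -1.29 0 0;-1.83 -1.29 0.5 0;-1.83 -1.29 1 0",
)

```text
t: 3.28
tool_pos: [0.5944, -0.0863, 0.1751]
tool_rot: [0.001, 0.16, 0.987, 0.0]
force: [-0.1, 0.2, 0.0]
finger_gap: 0.0513
gripper_force: 0.0
```

Run:
```python
from h import *
go([79,0,146.5])
p=get_image("scene"); x0,y0=map(int,px(p,wld([60,0,140])))
cv2.imwrite("pics/a1.png",cv2.resize(p["image"][y0-60:y0+60,x0-80:x0+80,::-1],None,fx=4,fy=4,interpolation=cv2.INTER_CUBIC))
```

```text
t 3.275 loc [ 78.    1.5 175.1] F loc [-0.2  0.2  0. ]
[79, 0, 146.5] -> [-0.019 -0.03   0.572]
```

View pics/a1.png

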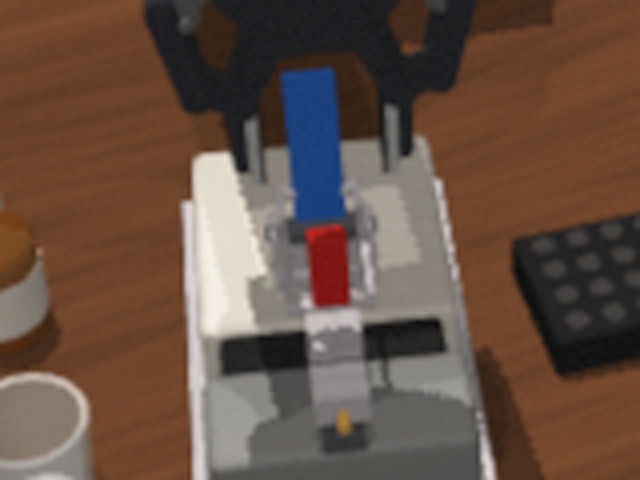

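The fingers (tips at about (255,180) and (390,170)) straddle the tab line (328), but they look farther back in the image than the tab. I'll check that numerically.

Run:
```python
from h import *
p=get_image("scene"); x0,y0=map(int,px(p,wld([60,0,140])))
f=lambda q:np.round([(a-b+c)*4 for a,b,c in zip(px(p,wld(q)),(x0,y0),(80,60))])
for q in([78,25,170],[78,-25,170],[78,0,166],[78,0,123],[-33,0,172],[127,65,70],[127,-65,70]): print(q,f(q))
L=loc(cloud(p,np.ones((400,640),bool))); k=(abs(L[:,0]-75)<25)&(abs(abs(L[:,1])-32)<12)&(L[:,2]>150)&(L[:,2]<200)
K=L[k]; print(k.sum(), K[np.argsort(K[:,2])][:40:2].round(0).tolist())
print(silhouettes(p,"tab")[0]["mask"].sum() if silhouettes(p,"tab") else None)
```

```text
[78, 25, 170] [378. 217.]
[78, -25, 170] [268. 228.]
[78, 0, 166] [324. 229.]
[78, 0, 123] [329. 296.]
[-33, 0, 172] [305.  67.]
[127, 65, 70] [481. 435.]
[127, -65, 70] [203. 465.]
0 []
371
```

Run:
```python
from h import *
p=get_image("scene"); x0,y0=map(int,px(p,wld([60,0,140])))
go([79,0,146.5]); print(x0,y0)
T=np.linalg.inv(p["camera_from_world"])
for u,v in((250,130),(252,150),(254,165),(254,175),(240,160),(392,130),(392,150),(392,160),(404,140),(330,100),(180,60),(440,60),(325,240)):
    U,V=x0-80+u/4,y0-60+v/4; d=p["depth"][int(V),int(U)]
    c=np.array([(U-p["cx"])/p["fx"]*d,(V-p["cy"])/p["fy"]*d,d]); print((u,v),p["image"][int(V),int(U)],loc(T[:3,:3]@c+T[:3,3])[0].round(0))
```

```text
t 3.525 loc [ 78.5   1.3 176.8] F loc [ 0.5 -0.2  0.8]
[79, 0, 146.5] -> [-0.01  -0.027  0.606]
271 196
(250, 130) [114 112 109] [ 91. -28. 239.]
(252, 150) [114 113 109] [ 90. -28. 227.]
(254, 165) [116 113 111] [ 90. -28. 218.]
(254, 175) [114 112 109] [ 92. -28. 214.]
(240, 160) [27 29 32] [ 87. -34. 219.]
(392, 130) [113 112 109] [ 88.  32. 230.]
(392, 150) [113 111 109] [ 92.  31. 221.]
(392, 160) [115 112 110] [ 91.  31. 215.]
(404, 140) [27 29 30] [ 86.  37. 222.]
(330, 100) [ 23  62 124] [-23.  11. 158.]
(180, 60) [33 34 36] [ 89. -53. 278.]
(440, 60) [30 31 33] [ 89.  53. 266.]
(325, 240) [132  26  23] [ 81.   0. 162.]
```

Run:
```python
from h import *
p=get_image("scene"); go([79,0,146.5])
L=loc(cloud(p,np.ones((400,640),bool)))
for s in(1,-1):
    K=L[(abs(L[:,0]-82)<16)&(abs(s*L[:,1]-32)<10)&(L[:,2]>128)]
    print(s,len(K),np.percentile(K[:,2],[0,2,5,20,50]).round(0))
print(read_state()["finger_gap"])
x0,y0=map(int,px(p,wld([60,0,140])))
cv2.imwrite("pics/a2.png",cv2.resize(p["image"][y0-60:y0+60,x0-80:x0+80,::-1],None,fx=4,fy=4,interpolation=cv2.INTER_CUBIC))
```

```text
t 3.575 loc [ 78.7   1.3 177.1] F loc [-0.2 -0.3 -1.1]
[79, 0, 146.5] -> [-0.004 -0.026  0.612]
1 786 [210. 217. 223. 255. 311.]
-1 818 [211. 218. 225. 258. 313.]
0.050970896701480514
```

View pics/a2.png

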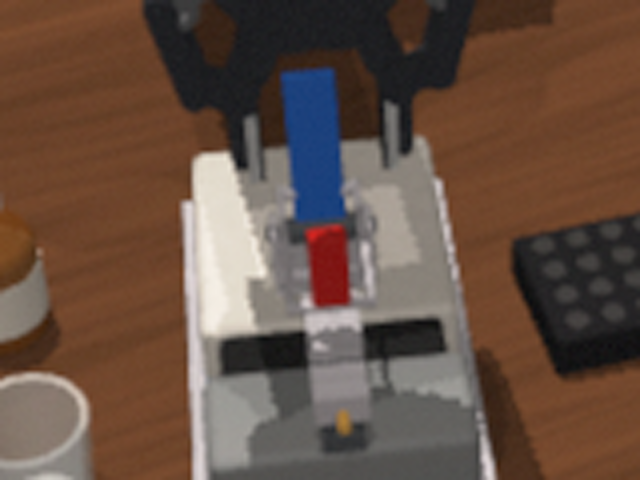

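The pictures and depth show the fingertips at z≈210 mm, about 35 mm above where the TCP reading puts them. Lowering to the planned height is safe under either reading, so I'll do that and look again.

>>> drive_tool(
  rows="0 0 0.3 0;0 0 0.6 0;0 0 0.6 0",
)

```text
t: 3.95
tool_pos: [0.5934, -0.0867, 0.1427]
tool_rot: [-0.002, 0.16, 0.987, 0.0]
force: [0.1, 0.9, -0.1]
finger_gap: 0.0513
gripper_force: 0.0
```

```bash
cat >> h.py <<'E'
def tips(n="scene"):
    p=get_image(n); L=loc(cloud(p,np.ones((400,640),bool))); x=loc(read_state()["tool_pos"])[0,0]
    for s in(1,-1):
        K=L[(abs(L[:,0]-x-3)<16)&(abs(s*L[:,1]-32)<10)&(L[:,2]>112)]
        print("tip",n,s,len(K),np.percentile(K[:,2],[0,2,5,20]).round(0) if len(K) else "")
    return p
E
python3 - <<'E'
from h import *
go([79,0,146.5]); tips(); tips("top"); print(read_state()["joint_positions"].round(3))
E
```

```text
t 3.95 loc [ 77.2   0.7 142.7] F loc [-0.1  0.9 -0.1]
[79, 0, 146.5] -> [-0.035 -0.015 -0.076]
tip scene 1 774 [174. 182. 190. 223.]
tip scene -1 788 [178. 185. 191. 225.]
tip top 1 340 [242. 472. 487. 490.]
tip top -1 458 [173. 185. 202. 288.]
[-0.207  0.289  1.252  0.     1.6   -1.456]
```

>>> drive_tool(
  rows="0 0 0 0;0 0 0 0;0 0 0 0;0 0 0 0",
  gripper=0.8,
)

```text
t: 4.55
tool_pos: [0.5945, -0.087, 0.1453]
tool_rot: [0.0, 0.16, 0.987, 0.0]
force: [0.4, 0.2, 0.5]
finger_gap: 0.017
gripper_force: 0.0
```

Run:
```python
from h import *
s=read_state();print(s["finger_gap"],s["gripper_force"]);go([79,0,146.5]); p=tips()
L=loc(cloud(p,np.ones((400,640),bool)))
K=L[(abs(L[:,0]-83)<16)&(abs(L[:,1])<30)&(L[:,2]>112)]
for z in range(115,215,5):
    q=K[(K[:,2]>=z)&(K[:,2]<z+5)]
    if len(q): print(z,len(q),q[:,1].min().round(),q[:,1].max().round(),q[:,0].max().round())
x0,y0=map(int,px(p,wld([60,0,140])))
cv2.imwrite("pics/a3.png",cv2.resize(p["image"][y0-60:y0+60,x0-80:x0+80,::-1],None,fx=4,fy=4,interpolation=cv2.INTER_CUBIC))
```

```text
0.01703949510041195 0.0
t 4.55 loc [ 78.3   0.9 145.3] F loc [0.3 0.3 0.5]
[79, 0, 146.5] -> [-0.013 -0.017 -0.024]
tip scene 1 708 [187. 219. 224. 236.]
tip scene -1 702 [211. 221. 225. 237.]
120 35 -21.0 20.0 85.0
125 50 -21.0 20.0 87.0
130 16 -8.0 7.0 88.0
135 21 -9.0 7.0 89.0
140 24 -9.0 8.0 88.0
145 23 -9.0 8.0 85.0
150 20 -8.0 8.0 86.0
155 23 -8.0 9.0 85.0
160 27 -9.0 7.0 86.0
165 26 -9.0 8.0 83.0
170 2 9.0 12.0 88.0
175 12 -14.0 14.0 91.0
180 32 -21.0 22.0 92.0
185 40 -21.0 22.0 91.0
190 30 -22.0 22.0 92.0
195 33 -22.0 22.0 92.0
200 35 -21.0 21.0 93.0
205 32 -21.0 21.0 91.0
210 39 -25.0 25.0 92.0
```

View pics/a3.png

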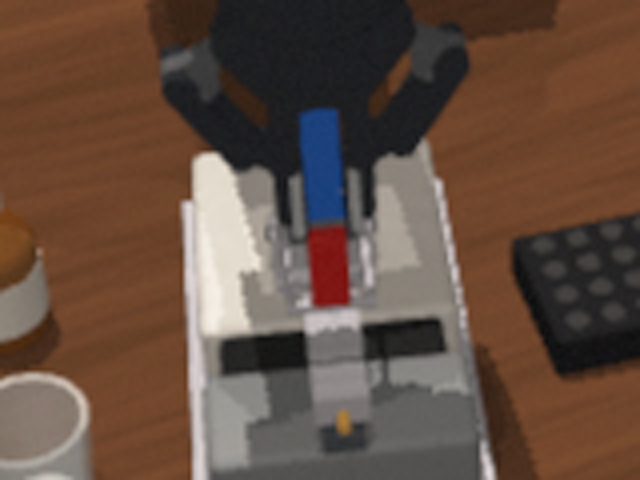

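The gap reads 17 mm with no force, and the fingertips are visibly above the tab at z≈176. So the reported TCP z is about 42 mm lower than the real one. I'll trust the camera: open and lower 42 mm more in stages.

>>> drive_tool(
  rows="0 -0.02 0 0;0 -0.02 0 0;0 -0.02 0.2 0;0 -0.02 0.4 0;0 -0.02 0.4 0",
  gripper=0.5,
)

```text
t: 5.22
tool_pos: [0.5933, -0.0877, 0.1234]
tool_rot: [-0.002, 0.16, 0.987, 0.0]
force: [0.7, -0.3, 0.2]
finger_gap: 0.0425
gripper_force: 0.0
```

>>> drive_tool(
  rows="0 0 0.2 0;0 0 0.4 0;0 0 0.4 0;0 0 0.4 0",
)

```text
t: 5.72
tool_pos: [0.5943, -0.0879, 0.1054]
tool_rot: [0.0, 0.16, 0.987, 0.0]
force: [0.1, 0.6, 0.2]
finger_gap: 0.0429
gripper_force: 0.0
```

Run:
```python
from h import *
go([79,0,103]); p=tips()
L=loc(cloud(p,np.ones((400,640),bool)))
K=L[(abs(L[:,0]-83)<16)&(abs(L[:,1])<35)&(L[:,2]>112)]
for z in range(115,190,5):
    q=K[(K[:,2]>=z)&(K[:,2]<z+5)]
    if len(q): print(z,len(q),q[:,1].min().round(),q[:,1].max().round(),q[:,0].max().round())
```

```text
t 5.725 loc [ 7.840e+01 -1.000e-01  1.054e+02] F loc [-0.1  0.6  0.2]
[79, 0, 103] -> [-0.012  0.002  0.047]
tip scene 1 727 [138. 146. 155. 188.]
tip scene -1 751 [137. 145. 153. 187.]
115 1 14.0 14.0 81.0
120 38 -21.0 21.0 85.0
125 49 -21.0 20.0 87.0
130 22 -9.0 7.0 88.0
135 25 -28.0 27.0 90.0
140 43 -34.0 31.0 92.0
145 50 -34.0 33.0 91.0
150 53 -34.0 33.0 91.0
155 49 -33.0 34.0 91.0
160 65 -35.0 34.0 92.0
165 60 -35.0 34.0 92.0
170 26 -34.0 34.0 93.0
175 18 -34.0 34.0 94.0
180 35 -34.0 34.0 94.0
185 55 -35.0 35.0 93.0
```

>>> drive_tool(
  rows="0 0 0 0;0 0 0 0;0 0 0 0;0 0 0 0;0 0 0 0",
  gripper=1.0,
)

```text
t: 6.4
tool_pos: [0.5945, -0.0877, 0.1055]
tool_rot: [0.0, 0.16, 0.987, 0.0]
force: [2.1, 1.5, 2.1]
finger_gap: 0.0168
gripper_force: 59.8
```

```bash
cat >> h.py <<'E'
def latch(p,show=True):
    "measure red tab & lever from scene picture"
    L=loc(cloud(p,np.ones((400,640),bool))); v,u=np.nonzero(p["depth"]>0); I=p["image"][v,u].astype(int)
    red=(I[:,0]>90)&(I[:,1]<60)&(I[:,2]<60)&(L[:,2]>100)&(L[:,0]>40)&(abs(L[:,1])<20)
    blue=(I[:,2]>90)&(I[:,0]<60)&(L[:,2]>80)&(abs(L[:,1])<15)&(abs(L[:,0])<110)
    r,b=L[red],L[blue]
    if len(r): print("red n",len(r),"mean",r.mean(0).round(1),"zmax",r[:,2].max().round(1),"slope dx/dz",np.polyfit(r[:,2],r[:,0],1).round(3))
    if len(b)>5:
        pc=np.linalg.svd((b-b.mean(0))[:,[0,2]],full_matrices=False)[2][0]; pc=pc*np.sign(pc[1]); print("blue",len(b),b.mean(0).round(1),"lever~",np.arctan2(-pc[0],pc[1]).round(3))
E
python3 - <<'E'
from h import *
s=read_state();print(s["finger_gap"],s["gripper_force"]);go([79,0,103]); p=tips(); latch(p)
E
```

```text
0.016755425133186393 59.81164991855621
t 6.4 loc [7.860e+01 1.000e-01 1.055e+02] F loc [1.5 2.1 2.1]
[79, 0, 103] -> [-0.009 -0.003  0.051]
tip scene 1 670 [175. 182. 186. 198.]
tip scene -1 673 [161. 179. 184. 196.]
red n 176 mean [ 83.4   0.  148.5] zmax 168.0 slope dx/dz [ -0.115 100.423]
blue 93 [ -2.2   2.4 112. ] lever~ -0.765
```

Run:
```python
from h import *
a=np.array(bar2tab(82,122)[:2])
for b in [(84,116),(86,112),(86,110),(86,108),(88,108),(90,108),(92,108),(94,108),(96,108),(98,108),(97,102),(97,96),(93,96)]:
    d=np.array(bar2tab(*b)[:2])-a; print(b,"units x,z",(-d/50).round(3),np.round(bar2tab(*b)[2:],2))
```

```text
(84, 116) units x,z [-0.087  0.118] [0.3  0.01]
(86, 112) units x,z [-0.159  0.198] [ 0.2  -0.04]
(86, 110) units x,z [-0.174  0.239] [ 0.19 -0.06]
(86, 108) units x,z [-0.188  0.28 ] [ 0.18 -0.09]
(88, 108) units x,z [-0.23  0.28] [ 0.08 -0.09]
(90, 108) units x,z [-0.27  0.28] [-0.02 -0.09]
(92, 108) units x,z [-0.309  0.28 ] [-0.12 -0.09]
(94, 108) units x,z [-0.347  0.28 ] [-0.22 -0.08]
(96, 108) units x,z [-0.383  0.28 ] [-0.32 -0.08]
(98, 108) units x,z [-0.418  0.279] [-0.42 -0.07]
(97, 102) units x,z [-0.442  0.404] [-0.4  -0.14]
(97, 96) units x,z [-0.481  0.531] [-0.46 -0.2 ]
(93, 96) units x,z [-0.411  0.533] [-0.26 -0.22]
```

>>> drive_tool(
  rows="-0.05 0 0.06 0;-0.1 0 0.12 0;-0.15 0 0.2 0;-0.15 0 0.2 0",
)

```text
t: 6.95
tool_pos: [0.6012, -0.0901, 0.0945]
tool_rot: [-0.0, 0.16, 0.987, 0.0]
force: [-1.4, 3.1, 3.2]
finger_gap: 0.017
gripper_force: 60.5
```

>>> drive_tool(
  rows="-0.01 0 0.02 0;-0.02 0 0.04 0;-0.02 0 0.04 0",
)

```text
t: 7.32
tool_pos: [0.602, -0.0904, 0.0932]
tool_rot: [-0.0, 0.16, 0.987, 0.0]
force: [-2.7, 5.3, 3.9]
finger_gap: 0.0168
gripper_force: 60.7
```

>>> drive_tool(
  rows="-0.005 0 0.02 0;-0.01 0 0.02 0;-0.01 0 0.02 0",
)

```text
t: 7.7
tool_pos: [0.6025, -0.0905, 0.0922]
tool_rot: [-0.0, 0.16, 0.987, 0.0]
force: [-2.4, 4.5, 4.9]
finger_gap: 0.0168
gripper_force: 60.8
```

>>> drive_tool(
  rows="0 0 0.01 0;0 0 0.02 0;0 0 0.02 0",
)

```text
t: 8.07
tool_pos: [0.6029, -0.0907, 0.0915]
tool_rot: [0.0, 0.16, 0.987, 0.0]
force: [-0.3, 4.3, 4.4]
finger_gap: 0.0169
gripper_force: 60.9
```

Run:
```python
from h import *
go([86,0,92]); p=get_image("scene"); latch(p)
go([86,0,92])
```

```text
t 8.075 loc [87.5  0.  91.5] F loc [-1.7  4.   4.4]
[86, 0, 92] -> [ 0.03  -0.    -0.011]
red n 150 mean [ 90.4  -0.  135.2] zmax 154.5 slope dx/dz [2.5000e-02 8.6984e+01]
t 8.125 loc [87.5 -0.  91.5] F loc [-2.5  4.4  4.9]
[86, 0, 92] -> [ 0.03  0.   -0.01]
```

>>> drive_tool(
  rows="0 0 0.01 0;0 0 0.02 0;0 0 0.02 0",
)

```text
t: 8.5
tool_pos: [0.6033, -0.0908, 0.0909]
tool_rot: [0.001, 0.16, 0.987, 0.0]
force: [-0.3, 4.3, 5.9]
finger_gap: 0.0171
gripper_force: 61.0
```

>>> drive_tool(
  rows="0 0 0.01 0;0 0 0.02 0;0 0 0.02 0",
)

```text
t: 8.88
tool_pos: [0.6033, -0.0908, 0.0908]
tool_rot: [0.001, 0.16, 0.987, 0.0]
force: [-1.9, 5.0, 10.1]
finger_gap: 0.0173
gripper_force: 61.5
```

>>> drive_tool(
  rows="-0.02 0 0 0;-0.04 0 0 0;-0.06 0 0 0;-0.06 0 0 0",
)

```text
t: 9.38
tool_pos: [0.6048, -0.0913, 0.0906]
tool_rot: [-0.001, 0.16, 0.987, 0.0]
force: [-9.3, 6.3, 13.9]
finger_gap: 0.0171
gripper_force: 62.0
```

>>> drive_tool(
  rows="-0.02 0 0 0;-0.04 0 0 0;-0.04 0 0 0",
)

```text
t: 9.75
tool_pos: [0.6069, -0.092, 0.0907]
tool_rot: [-0.001, 0.16, 0.987, 0.0]
force: [-8.9, 5.7, 12.9]
finger_gap: 0.0173
gripper_force: 62.0
```

>>> drive_tool(
  rows="-0.02 0 -0.01 0;-0.04 0 -0.01 0;-0.06 0 -0.01 0;-0.06 0 -0.01 0",
)

```text
t: 10.25
tool_pos: [0.6102, -0.0931, 0.0908]
tool_rot: [-0.0, 0.16, 0.987, 0.0]
force: [-4.5, 5.5, 10.3]
finger_gap: 0.0169
gripper_force: 61.7
```

>>> drive_tool(
  rows="-0.02 0 0 0;-0.04 0 0 0;-0.04 0 0 0",
)

```text
t: 10.62
tool_pos: [0.6126, -0.0939, 0.0905]
tool_rot: [0.001, 0.16, 0.987, 0.0]
force: [-0.2, 3.5, 6.7]
finger_gap: 0.0172
gripper_force: 61.2
```

Run:
```python
from h import *
go([99,0,92]); p=get_image("scene"); latch(p)
```

```text
t 10.625 loc [97.7  0.  90.5] F loc [-1.3  3.2  6.7]
[99, 0, 92] -> [-0.026 -0.001 -0.03 ]
red n 155 mean [100.5  -0.2 134.8] zmax 155.0 slope dx/dz [3.8000e-02 9.5412e+01]
```

>>> drive_tool(
  rows="-0.01 0 0.01 0;-0.02 0 0.01 0;-0.02 0 0.01 0",
)

```text
t: 11.05
tool_pos: [0.6136, -0.0942, 0.0897]
tool_rot: [0.001, 0.16, 0.987, 0.0]
force: [-0.0, 3.8, 5.0]
finger_gap: 0.017
gripper_force: 61.0
```

>>> drive_tool(
  rows="-0.01 0 0 0;-0.02 0 0 0;-0.02 0 0 0",
)

```text
t: 11.42
tool_pos: [0.6142, -0.0945, 0.0893]
tool_rot: [0.0, 0.16, 0.987, 0.0]
force: [0.1, 4.9, 5.4]
finger_gap: 0.0167
gripper_force: 61.0
```

>>> drive_tool(
  rows="0 0 0.02 0;-0.01 0 0.04 0;-0.01 0 0.04 0",
)

```text
t: 11.8
tool_pos: [0.6151, -0.0948, 0.0874]
tool_rot: [0.001, 0.16, 0.987, -0.0]
force: [2.0, 3.8, 3.8]
finger_gap: 0.0166
gripper_force: 61.0
```

>>> drive_tool(
  rows="0 0 0.02 0;-0.01 0 0.04 0;-0.01 0 0.04 0",
)

```text
t: 12.18
tool_pos: [0.6157, -0.0951, 0.0857]
tool_rot: [0.001, 0.16, 0.987, -0.0]
force: [1.7, 3.2, 6.3]
finger_gap: 0.0169
gripper_force: 61.3
```

>>> drive_tool(
  rows="0 0 0.02 0;-0.01 0 0.04 0;-0.02 0 0.06 0;-0.02 0 0.06 0",
)

```text
t: 12.68
tool_pos: [0.6167, -0.0954, 0.0827]
tool_rot: [0.001, 0.16, 0.987, -0.0]
force: [4.5, 2.3, 3.6]
finger_gap: 0.017
gripper_force: 61.3
```

>>> drive_tool(
  rows="0 0 0.02 0;-0.01 0 0.04 0;-0.01 0 0.04 0",
)

```text
t: 13.05
tool_pos: [0.6173, -0.0956, 0.0808]
tool_rot: [0.001, 0.16, 0.987, -0.0]
force: [3.9, 2.5, 4.9]
finger_gap: 0.0167
gripper_force: 61.6
```

>>> drive_tool(
  rows="0 0 0.02 0;0 0 0.04 0;0 0 0.04 0",
)

```text
t: 13.42
tool_pos: [0.6176, -0.0957, 0.0791]
tool_rot: [0.002, 0.16, 0.987, -0.0]
force: [4.9, 2.6, 5.4]
finger_gap: 0.017
gripper_force: 61.7
```

>>> drive_tool(
  rows="0 0 0.01 0;0 0 0.02 0;0 0 0.02 0",
)

```text
t: 13.8
tool_pos: [0.6178, -0.0957, 0.0785]
tool_rot: [0.002, 0.16, 0.987, -0.0]
force: [5.1, 2.0, 7.4]
finger_gap: 0.0164
gripper_force: 62.0
```

Run:
```python
from h import *
go([99,0,92]); p=get_image("scene"); latch(p)
```

```text
t 13.8 loc [103.2  -0.   78.5] F loc [4.2 3.5 7.4]
[99, 0, 92] -> [ 0.082  0.001 -0.271]
red n 112 mean [105.9  -0.4 126.3] zmax 141.6 slope dx/dz [ 0.142 88.057]
```

>>> drive_tool(
  rows="0.02 0 0 0;0.04 0 0 0;0.04 0 0 0",
)

```text
t: 14.22
tool_pos: [0.6168, -0.0954, 0.0792]
tool_rot: [0.003, 0.16, 0.987, -0.0]
force: [9.5, 2.1, 7.5]
finger_gap: 0.0167
gripper_force: 62.0
```

>>> drive_tool(
  rows="0.01 0 0 0;0.02 0 0 0;0.02 0 0 0",
)

```text
t: 14.6
tool_pos: [0.6159, -0.0951, 0.0794]
tool_rot: [0.003, 0.16, 0.987, -0.0]
force: [8.1, 1.3, 9.4]
finger_gap: 0.0172
gripper_force: 62.1
```

>>> drive_tool(
  rows="0.01 0 0 0;0.02 0 0 0;0.02 0 0 0",
)

```text
t: 14.98
tool_pos: [0.6146, -0.0946, 0.0789]
tool_rot: [0.003, 0.16, 0.987, -0.0]
force: [6.4, 2.3, 7.5]
finger_gap: 0.017
gripper_force: 62.0
```

>>> drive_tool(
  rows="0.01 0 0 0;0.02 0 0 0;0.02 0 0 0",
)

```text
t: 15.35
tool_pos: [0.6141, -0.0945, 0.0791]
tool_rot: [0.004, 0.16, 0.987, -0.0]
force: [9.7, 2.1, 6.9]
finger_gap: 0.0168
gripper_force: 62.0
```

>>> drive_tool(
  rows="0.01 0 0 0;0.02 0 0 0;0.02 0 0 0",
)

```text
t: 15.72
tool_pos: [0.6133, -0.0942, 0.0792]
tool_rot: [0.004, 0.16, 0.987, -0.0]
force: [10.7, 1.0, 7.2]
finger_gap: 0.0169
gripper_force: 62.0
```

Run:
```python
from h import *
go([99,0,92]); p=get_image("scene"); latch(p)
```

```text
t 15.725 loc [98.5 -0.  79.2] F loc [9.9 4.3 7.2]
[99, 0, 92] -> [-0.012  0.001 -0.256]
red n 130 mean [100.5  -0.2 124.1] zmax 147.6 slope dx/dz [ 0.154 81.404]
```

```bash
cat >> h.py <<'E'
def cap(p):
    L=loc(cloud(p,np.ones((400,640),bool))); v,u=np.nonzero(p["depth"]>0); I=p["image"][v,u].astype(int).mean(1)
    a=L[(abs(abs(L[:,1])-40)<20)&(abs(L[:,2]-70)<3)&(L[:,0]>90)&(L[:,0]<140)][:,0]
    k=L[(abs(L[:,1])<9)&(abs(L[:,2]-105)<3)&(L[:,0]>100)&(L[:,0]<140)][:,0]
    print("cap end",np.percentile(a,[90,95,98]).round(1),"keeper end",np.percentile(k,[80,90,95]).round(1))
E
python3 - <<'E'
from h import *
cap(load("scene")); p=get_image("scene"); cap(p); go([0,0,0])
E
```

```text
cap end [124.2 125.5 126.8] keeper end [122.5 124.3 125.5]
cap end [122.8 124.4 125.4] keeper end [121.5 122.8 123.2]
t 15.825 loc [98.5 -0.  79.2] F loc [10.   3.3  6.6]
[0, 0, 0] -> [1.982 0.005 1.569]
```

>>> drive_tool(
  rows="0.01 0 0 0;0.02 0 0 0;0.02 0 0 0",
)

```text
t: 16.2
tool_pos: [0.6126, -0.094, 0.0793]
tool_rot: [0.004, 0.16, 0.987, -0.0]
force: [11.6, 0.6, 7.3]
finger_gap: 0.0169
gripper_force: 61.9
```

The cap has been drawn about 1.5 mm and the bar is tugging on the lip. I'll release and rise, then close the fingers for the lever push.

>>> drive_tool(
  rows="0 0 0 0;0 0 0 0;0 0 0 0;0 0 0 0",
  gripper=0.5,
)

```text
t: 16.7
tool_pos: [0.6095, -0.0932, 0.0767]
tool_rot: [-0.0, 0.16, 0.987, -0.0]
force: [-0.1, 0.1, 0.8]
finger_gap: 0.0424
gripper_force: 0.0
```

>>> drive_tool(
  rows="0 0 -0.5 0;0 0 -1 0;0 0 -1.5 0;0 0 -1.5 0",
)

```text
t: 17.2
tool_pos: [0.6109, -0.0934, 0.1544]
tool_rot: [0.002, 0.16, 0.987, -0.0]
force: [0.6, 0.2, -0.7]
finger_gap: 0.0425
gripper_force: 0.0
```

>>> drive_tool(
  rows="0 0 0 0;0 0 0 0;0 0 0 0;0 0 0 0;0 0 0 0",
  gripper=1.0,
)

```text
t: 17.82
tool_pos: [0.6098, -0.0931, 0.1521]
tool_rot: [-0.0, 0.16, 0.987, 0.0]
force: [-0.1, -0.1, 0.6]
finger_gap: 0.0002
gripper_force: 0.0
```

Run:
```python
from h import *
p=get_image("scene"); latch(p); cap(p); go([41,0,132])
L=loc(cloud(p,np.ones((400,640),bool))); K=L[(abs(L[:,0]-102)<22)&(abs(L[:,1])<20)&(L[:,2]>160)]; print("tip",np.percentile(K[:,2],[0,1,3,8]),read_state()["finger_gap"])
q=get_image("top"); latch(q)
cv2.imwrite("pics/a4.png",cv2.resize(p["image"][120:280,180:380,::-1],None,fx=3,fy=3,interpolation=cv2.INTER_CUBIC))
```

```text
red n 123 mean [9.980e+01 1.000e-01 1.245e+02] zmax 141.7 slope dx/dz [ 0.14  82.362]
blue 8 [ 11.5   2.3 167.5] lever~ -0.037
cap end [121.9 123.1 124.2] keeper end [121.2 122.9 123.3]
t 17.875 loc [ 9.480e+01 -1.000e-01  1.521e+02] F loc [-0.5 -0.5 -0.7]
[41, 0, 132] -> [1.076 0.005 0.403]
tip [180.98787511 187.48204386 193.49833356 206.86562662] 0.0003970301294224404
red n 71 mean [ 91.9   1.9 125.6] zmax 139.7 slope dx/dz [ 0.261 59.146]
```

View pics/a4.png

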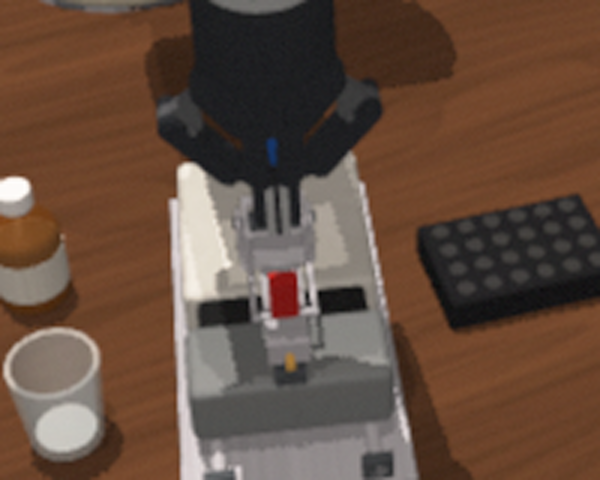

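Camera check: the red tab (285,293) is low with the bar in the slot, the cap is intact and the fingers are clear. Now I'll compute the arc for pushing the lever.

Run:
```python
from h import *
go([40,0,121])
for th in np.arange(-.2,1.8,.1):
    r=60; s,c=np.sin(th),np.cos(th)
    xs=[-11,11]
    # finger bottom corner contact
    x=-r*s+4*c; z=96+r*c+4*s
    if th>1.57: x-=22; 
    print(round(th,1),"cx,repz",round(x+11,1),round(z-29,1),"units from A:",round(-(x+11-40)/50,2),round(-(z-29-121)/50,2))
```

```text
t 17.925 loc [ 9.480e+01 -1.000e-01  1.522e+02] F loc [ 0.3 -0.2  0.6]
[40, 0, 121] -> [1.097 0.004 0.624]
-0.2 cx,repz 26.8 125.0 units from A: 0.26 -0.08
-0.1 cx,repz 21.0 126.3 units from A: 0.38 -0.11
0.0 cx,repz 15.0 127.0 units from A: 0.5 -0.12
0.1 cx,repz 9.0 127.1 units from A: 0.62 -0.12
0.2 cx,repz 3.0 126.6 units from A: 0.74 -0.11
0.3 cx,repz -2.9 125.5 units from A: 0.86 -0.09
0.4 cx,repz -8.7 123.8 units from A: 0.97 -0.06
0.5 cx,repz -14.3 121.6 units from A: 1.09 -0.01
0.6 cx,repz -19.6 118.8 units from A: 1.19 0.04
0.7 cx,repz -24.6 115.5 units from A: 1.29 0.11
0.8 cx,repz -29.3 111.7 units from A: 1.39 0.19
0.9 cx,repz -33.5 107.4 units from A: 1.47 0.27
1.0 cx,repz -37.3 102.8 units from A: 1.55 0.36
1.1 cx,repz -40.7 97.8 units from A: 1.61 0.46
1.2 cx,repz -43.5 92.5 units from A: 1.67 0.57
1.3 cx,repz -45.7 86.9 units from A: 1.71 0.68
1.4 cx,repz -47.4 81.1 units from A: 1.75 0.8
1.5 cx,repz -48.6 75.2 units from A: 1.77 0.92
1.6 cx,repz -71.1 69.2 units from A: 2.22 1.04
1.7 cx,repz -71.0 63.2 units from A: 2.22 1.16
```

>>> drive_tool(
  rows="0.5 0 0 0;1.1 0 0 0;1.1 0 0.3 0;1.1 0 0.62 0;1.1 0 0.62 0",
)

```text
t: 18.55
tool_pos: [0.5569, -0.0757, 0.1186]
tool_rot: [-0.002, 0.16, 0.987, 0.0]
force: [0.0, -0.3, -0.3]
finger_gap: 0.0002
gripper_force: 0.0
```

Approach made. I'll push horizontally first, slowly.

>>> drive_tool(
  rows="0.1 0 0 0;0.2 0 0 0;0.3 0 -0.05 0;0.4 0 -0.1 0;0.4 0 -0.1 0",
)

```text
t: 19.18
tool_pos: [0.5387, -0.0693, 0.1268]
tool_rot: [0.001, 0.16, 0.987, 0.0]
force: [0.9, -0.7, 0.3]
finger_gap: 0.0003
gripper_force: 0.1
```

>>> drive_tool(
  rows="0.06 0 0 0;0.12 0 0 0;0.18 0 0 0;0.24 0 0 0;0.24 0 0 0",
)

```text
t: 19.8
tool_pos: [0.5274, -0.0656, 0.1266]
tool_rot: [0.0, 0.16, 0.987, 0.0]
force: [4.4, -1.1, 3.0]
finger_gap: -0.0
gripper_force: 2.4
```

Run:
```python
from h import *
p=get_image("scene"); latch(p); cap(p); go([9,0,127]); q=get_image("top"); latch(q)
```

```text
red n 129 mean [ 95.6   0.3 124.3] zmax 141.9 slope dx/dz [ 0.135 78.798]
blue 188 [  1.1   0.3 121.4] lever~ 0.086
cap end [118.4 119.7 120.8] keeper end [117.9 119.2 120. ]
t 19.85 loc [  7.9  -0.3 126.5] F loc [4.6 0.3 4.6]
[9, 0, 127] -> [-0.022  0.006 -0.011]
blue 34 [ -7.9   2.7 139.1] lever~ 0.056
```

>>> drive_tool(
  rows="0.11 0 0 0;0.22 0 0.02 0;0.33 0 0.05 0;0.45 0 0.1 0;0.55 0 0.15 0",
)

```text
t: 20.52
tool_pos: [0.5017, -0.057, 0.1192]
tool_rot: [0.001, 0.16, 0.987, 0.0]
force: [6.3, -0.7, 5.5]
finger_gap: -0.0002
gripper_force: 3.9
```

Run:
```python
from h import *
p=get_image("scene"); latch(p); cap(p); go([-24.6,0,115.5],[-37.3,0,102.8],[-43.5,0,92.5])
```

```text
red n 124 mean [ 86.1   0.4 122.5] zmax 142.1 slope dx/dz [ 0.134 69.737]
blue 248 [-1.090e+01  1.000e-01  1.208e+02] lever~ 0.546
cap end [111.  112.2 113.2] keeper end [110.5 111.6 112.2]
t 20.575 loc [-19.9  -0.3 118.7] F loc [4.6 0.5 5.4]
[-24.6, 0, 115.5] -> [0.095 0.007 0.065]
[-37.3, 0, 102.8] -> [0.349 0.007 0.319]
[-43.5, 0, 92.5] -> [0.473 0.008 0.524]
```

Lever is at 0.55 rad as predicted, the cap is drawn about 13 mm, and forces are about 7 N. Continuing.

>>> drive_tool(
  rows="0.1 0 0.06 0;0.2 0 0.15 0;0.28 0 0.24 0;0.35 0 0.32 0;0.35 0 0.32 0",
)

```text
t: 21.2
tool_pos: [0.4838, -0.051, 0.1026]
tool_rot: [-0.001, 0.16, 0.987, 0.0]
force: [0.5, 0.6, 5.6]
finger_gap: 0.0001
gripper_force: 2.3
```

>>> drive_tool(
  rows="0.05 0 0.08 0;0.1 0 0.16 0;0.13 0 0.24 0;0.15 0 0.32 0;0.15 0 0.32 0",
)

```text
t: 21.82
tool_pos: [0.4762, -0.0486, 0.0856]
tool_rot: [-0.002, 0.16, 0.987, 0.0]
force: [-0.1, 0.4, 1.2]
finger_gap: 0.0005
gripper_force: 0.5
```

Run:
```python
from h import *
p=get_image("scene"); latch(p); cap(p); go([-47.4,0,81],[-48.6,0,75],[-55,0,62])
```

```text
red n 147 mean [ 75.3   0.3 124.4] zmax 143.7 slope dx/dz [-1.0000e-02  7.6527e+01]
blue 183 [-22.3   0.5 106.2] lever~ 1.345
cap end [104.1 105.3 106.3] keeper end [104.6 104.9 105.3]
t 21.875 loc [-45.8  -0.6  85.7] F loc [0.3 1.1 1.2]
[-47.4, 0, 81] -> [0.032 0.011 0.095]
[-48.6, 0, 75] -> [0.055 0.011 0.215]
[-55, 0, 62] -> [0.183 0.012 0.475]
```

>>> drive_tool(
  rows="0.03 0 0.08 0;0.06 0 0.16 0;0.1 0 0.24 0;0.14 0 0.32 0;0.18 0 0.4 0",
)

```text
t: 22.5
tool_pos: [0.4684, -0.046, 0.066]
tool_rot: [-0.001, 0.16, 0.987, 0.0]
force: [-0.5, 0.2, 0.2]
finger_gap: -0.0001
gripper_force: 0.0
```

Run:
```python
from h import *
p=get_image("scene"); latch(p); cap(p); go([-55,0,62])
```

```text
red n 148 mean [ 72.8   0.6 124.4] zmax 143.8 slope dx/dz [-0.089 83.906]
blue 128 [-25.1   0.6  97.2] lever~ -1.396
cap end [103.9 104.8 105.6] keeper end [103.9 104.5 104.9]
t 22.55 loc [-54.8  -0.6  65.3] F loc [ 0.6 -0.1 -0.6]
[-55, 0, 62] -> [0.003 0.012 0.067]
```

>>> drive_tool(
  rows="0 0 0.03 0;0 0 0.06 0;0 0 0.06 0",
)

```text
t: 22.92
tool_pos: [0.4689, -0.0462, 0.0636]
tool_rot: [-0.0, 0.16, 0.987, 0.0]
force: [1.0, -0.4, 0.2]
finger_gap: -0.0002
gripper_force: 0.0
```

>>> drive_tool(
  rows="0 0 0.02 0;0 0 0.04 0;0 0 0.04 0",
)

```text
t: 23.3
tool_pos: [0.4692, -0.0462, 0.063]
tool_rot: [0.0, 0.16, 0.987, 0.0]
force: [-5.1, 1.2, 9.2]
finger_gap: 0.0001
gripper_force: 5.0
```

Firm stop at 9 N, so the lever is home. Retreating upward.

>>> drive_tool(
  rows="0 0 -0.5 0;0 0 -1.2 0;0 0 -2 0;0 0 -2.5 0;0 0 -2.5 0",
)

```text
t: 23.92
tool_pos: [0.47, -0.0463, 0.1886]
tool_rot: [0.002, 0.16, 0.987, 0.0]
force: [-0.5, -0.1, -0.7]
finger_gap: 0.0
gripper_force: 0.0
```

Run:
```python
from h import *
p=get_image("scene"); latch(p); cap(p); go([-55,0,62])
cv2.imwrite("pics/a5.png",cv2.resize(p["image"][120:280,160:390,::-1],None,fx=3,fy=3,interpolation=cv2.INTER_CUBIC))
for t in("tube_rack","stain_bottle","beaker"): print(t,[(w(p,x["centre"]).round(3),round(x["p"],2)) for x in recognise(p,t)[:1]])
```

```text
red n 155 mean [ 72.8   0.4 124.3] zmax 144.8 slope dx/dz [-0.105 85.79 ]
blue 198 [-40.4   0.5  92.9] lever~ -1.36
cap end [103.9 104.7 105.6] keeper end [103.8 104.  104.3]
t 23.975 loc [-53.5  -0.5 186.7] F loc [-0.3 -0.1 -0.7]
[-55, 0, 62] -> [0.033 0.009 2.494]
tube_rack [(array([0.568, 0.102, 0.025]), 0.94)]
stain_bottle [(array([ 0.43 , -0.215,  0.061]), 0.98)]
beaker [(array([ 0.562, -0.229,  0.044]), 0.81)]
```

View pics/a5.png

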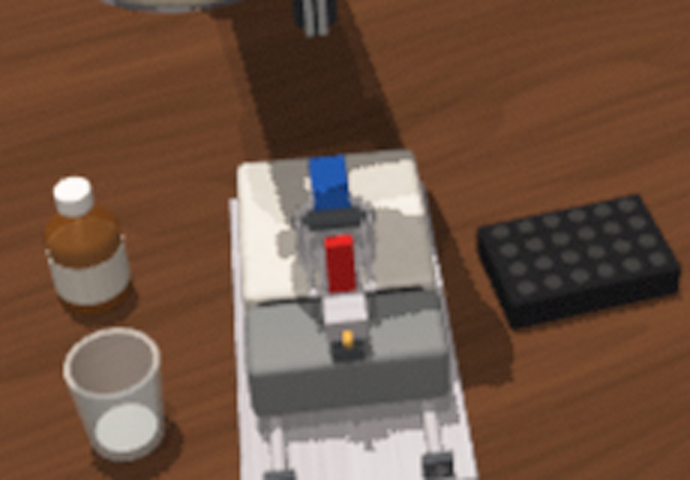

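The cap is drawn in about 21 mm with its seal closed. The lever (330,180) lies flat at about 1.78 rad, the tab (340,263) is in place, and nothing else has moved.

```bash
python3 -c "
from plant import *
print(close_job())"
```

```text
the job is handed in; nothing more can be done
None
```

The latch is clamped and the job handed in: the lever is home past center (about 1.78 rad by camera), the bar is in the keeper's slot, the cap is drawn in about 21 mm, and the rack, bottle and beaker are where they stood; the hand-in call returned no verdict.

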